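# Pump up the leak-test rig until its indicator pin stands fully out

## Robot

A 7-joint arm with a two-finger parallel gripper is mounted at the origin on the work surface. World frame = base frame: x ahead of the robot, y to its left, z up, the work surface at z = 0. Lengths are in mm, angles in rad, forces in N, time in s.
With the tool pointing down it reaches from about 400 to 875 mm from the base axis. Payload 19.3 kg.
Tool frame: the origin (TCP) lies between the finger pads; the fingertips stand 17 mm ahead of it and the grasp point (between the pads) lies 2 mm behind it; z points along the fingers, y is the line along which they close (so a half turn about z gives the same grasp; the last joint's range is limited). The gripper opens to 85 mm and grips with 20 to 120 N. Pads are 22 mm wide; open, the fingers measure 114 mm over their backs; the gripper's body (76 mm by 85 mm) begins 54 mm behind the grasp point. The pads swing forward as they close: fully open they stand 13 mm farther back than shut.
Start: joints at [-1.257, 0.521, -0.036, 1.599, 0.021, 1.021, -0.113], TCP at [234.047, 579.515, 248.291] pointing down, gripper open.
Joint ranges: [-2.91, 2.91], [-0.3, 2.13], [-1.5, 1.42], [0.17, 2.43], [-1.26, 4.41], [0.16, 1.93], [-2.52, 2.52]. Speed limits (rad/s): [1.89, 1.89, 2.39, 2.39, 3.01, 3.01, 3.01].

## Interface

Orientations are given as [roll, pitch, yaw] about the fixed x, y, z axes, in that order (R = Rz(yaw) Ry(pitch) Rx(roll)).
In Python, from rig import readout, optics, sign_off gives the robot as it stands. The module is installed in compiled form; this text tells all that it offers.
- The arm moves only by the tool drive_tool, never from a script. Its argument "steps" is a list of rows, each a list of 7 numbers: the finger opening in mm, from 0 to 85.4, then the shift along the world's x, y, z in mm, then the turn, a rotation vector about the world's x, y, z in degrees. In form: [[fingers, tx, ty, tz, ax, ay, az], ...]. A call has 1 to 10 rows; each row is the pose to reach, as a shift and turn from the pose commanded when the call began; what a row does not reach only later rows make up. A row lasts 1/10 s, in which the tool goes at most 50 mm and 8.59 degrees, less where a joint would pass 70% of its speed; a pose out of reach is approached as far as the arm can. A call with a gripper value outside its range is refused whole. The fingers move at their own pace and stop on an object; "grip_force" is the grip in N (left out, the last holds). Time passes only in rows, so rows that repeat a pose let the fingers close. It gives the time, the measured TCP pose, the force, the opening and the grip force at its end, in the units of the state.
- readout.get_obs(): the state, without advancing time (a new reading comes with each control period).
- optics.get_image(name): name is "scene" or "side" or "wrist"; returns the picture (400x640x3 uint8, red, green, blue); there is no depth.
- optics.camera_params(name): a dict with "K" (3x3 intrinsics, pixels), "R" (3x3) and "t" (3): a world point X has camera coordinates R X + t. Camera axes: x right, y down, z forward; pixel columns grow to the right and rows downward; lengths in mm; the calibration is good to about 2 mm. The wrist camera is an equidistant fisheye: a pixel r from the principal point sees the ray r / f radians off the axis. A picture is of the moment at which its call begins: read the wrist's pose just before it. camera_params takes no time and is no camera call; for the wrist camera it gives the pose at the moment of the call.
- sign_off(): hands the job in; it is judged then, once.
The state is a dict: "time_s": time; "q": joint angles; "dq": joint speeds; "joint_efforts": joint torques, N m; "ee_pos": TCP position; "tcp_rot": TCP orientation; "wrist_force": force on the tool from outside, world axes, zero at the start; "torque": the same for the moment, N m; "opening": finger opening in mm; "grasp_force": force on a finger pad.
Only numpy, scipy, OpenCV 4.12 (cv2) and the standard library are available. Lean on these libraries where they do the work, as an engineer would, in place of code of your own. Each camera call takes 0.05 s, during which the arm holds its last target. There are 200 camera calls.

## Task

Bring the leak-test rig up to pressure: first push the ball-topped vent lever all the way over to its far end stop (towards the side with the grey enclosure), then press the big round pump plunger down full strokes, letting it come back up each time, until the steel indicator pin in the black tower stands fully out. Leave the pin itself untouched and the things around the rig where they are, and finish with the plunger up again.

Things in the scene. Friction and masses are not known exactly. Their poses are not given: they have to be found in the camera images.
- rig: Leak-test rig fixed to the bench, on an aluminium plate 180 x 340 x 12 mm (x -70 to 110, y -170 to 170). Origin on the bench on the pump's axis; x from its front to its back, y along its length, z up. Pump at (0, 0), vent lever at (0, 130), black indicator tower at (0, -100), grey enclosure under test at (78, 0), 52 x 110 mm, 47 mm high over the bench.
- plunger_top (a point): Centre of the flat top of the pump's plunger cap, a black disc 90 mm across and 16 mm thick on a steel rod above a steel barrel; the top is 140 mm above the bench when up. It is fixed to the rig and only slides down.
- plunger (a joint): Plunger travel in m: 0 = up, 0.030 = pressed down to its stop (cap top 110 mm above the bench). A spring returns it by itself when let go; about 4 N starts it and 10 N holds it fully down.
- vent_tip (a point): Centre of the black ball (26 mm across) on top of the vent lever, a 10 mm steel rod 80 mm long from pivot to ball centre. Pivot at rig (0, 130, 34 mm), hinge along rig y. The ball centre is 104 mm above the bench at either end stop and 114 mm half way.
- vent (a joint): Vent lever angle in rad: 0 = vent open, leaning 0.5 rad towards the rig's front (-x); 1.0 = vent closed, leaning 0.5 rad towards the rig's back (+x), at its end stop. It stays where it is left and takes about 1 N at the ball.
- pin_top (a point): Centre of the top of the indicator pin, a steel pin 10 mm across that rises straight out of the tower's top. Not to be touched.
- pin (a joint): Pin height in m: 0 = in (3 mm showing), 0.037 to 0.039 = fully out (40 mm showing); starts at 0 to 0.016. A ratchet lifts it about 7 mm per full down stroke of the plunger (the first 3 to 12 mm; 3 to 5 strokes in all) and it stays up. The plunger must come back to the top between strokes; under about 22 mm a stroke may not count. Once out, more strokes do nothing.
- tower_top (a point): Centre of the top of the black round tower (40 mm across, top 102 mm above the bench) that the pin comes out of.
- bottle: White squeeze bottle with a blue cap, 52 mm across, 150 mm high, loose, standing beside one end of the rig; origin at the centre of its underside. A bystander.
- jar: Small glass jar with a paper label, 48 mm across, 55 mm high, loose, standing beside the other end of the rig; origin at the centre of its underside. A bystander.
- wrench: Steel wrench 160 mm long, 38 mm wide at the jaw and 8 mm thick, lying along the front of the rig; origin under its middle, x along it. A bystander.
- tray: Blue open plastic tray 110 x 200 x 55 mm behind the rig; origin under its centre. A bystander.

How it is judged (in metres and radians):
On the way, in this order (a step that is already met when the one before it is completed fails the run):
1. the vent lever is over at its far end (above 0.85 rad) (value of joint vent above 0.85 rad), for 0.2 s.
2. the pin is fully out (above 33 mm) (value of joint pin above 0.033 m), for 0.2 s.
At the end, for the whole second after the job is handed in: The vent lever is over at its far end (above 0.85 rad), the pin stands out by more than 33 mm of its 37 mm, the plunger is back up (within 4 mm), and the four bystanders are at rest within 30 mm of where they stood (value of joint vent above 0.85 rad and value of joint pin above 0.033 m and value of joint plunger below 0.004 m and distance of each of bottle, jar, wrench, tray from where it was at the start of the episode below 0.03 m and linear speed of each of bottle, jar, wrench, tray below 0.02 m/s); the robot touches nothing.
It fails at once if the robot touches the indicator pin (contact force between pin and the fingers above 0.5 N or contact force between pin and the arm above 0.5 N).
It fails at once if the pin is pumped up (by over 5 mm) while the vent lever is not yet over (value of joint vent below 0.75 rad and distance of pin_top from where it was at the start of the episode above 0.005 m).
It fails at once if a bystander is moved by more than 30 mm, lifted or knocked over (distance of any of bottle, jar, wrench, tray from where it was at the start of the episode above 0.03 m or angle between any of bottle, jar, tray's own z axis and vertical above 0.5 rad).
It also fails if it takes over 42 s, if anything falls off the work surface, if the arm or the gripper's body presses on something with over 40 N, if the wrist force passes 120 N, or if a joint passes its speed limit or range.

## Working session

There is one attempt and no reset: what is moved stays moved. The work goes in short steps, Python scripts to look and compute and a tool call to move; the robot and the scene stay as the last step left them, time stands still between calls to the robot, and variables do not carry over. Pictures are saved under pics/ and viewed, at most 10 in all, crops included, and the job is handed in when it is done.

Besides the shell and the picture viewer there is one more tool, called after "Request:" as name(argument=value, ...), one argument or row to a line, values as JSON. drive_tool: Moves the arm, as the interface text tells. Its arguments: {"type":"object","properties":{"steps":{"type":"array"},"grip_force":{"type":"number"}},"required":["steps"]}

```bash
mkdir -p pics; python3 - <<'E'
from rig import readout, optics
import cv2
o=readout.get_obs();print({k:o[k] for k in('time_s','ee_pos','tcp_rot','opening','wrist_force')})
for n in('scene','side'):
    cv2.imwrite(f'pics/{n}0.png',optics.get_image(n)[:,:,::-1]);p=optics.camera_params(n);print(n,p)
E
```

```text
{'time_s': 0.0, 'ee_pos': array([233.96825126, 579.23386153, 247.71805935]), 'tcp_rot': array([-3.14047038e+00,  8.43873251e-05,  2.75774550e+00]), 'opening': 85.49864030613143, 'wrist_force': array([-0.6252648 ,  0.15724358, -0.37403581])}
scene {'K': array([[365.13542354,   0.        , 319.27214218],
       [  0.        , 365.13542354, 194.81755017],
       [  0.        ,   0.        ,   1.        ]]), 'R': array([[-0.62883615,  0.77744134,  0.01224993],
       [ 0.46929487,  0.39205808, -0.79123498],
       [-0.61994146, -0.49180833, -0.61138952]]), 't': array([ 336.64124554, -201.29156416, 1356.15360068])}
side {'K': array([[444.48647248,   0.        , 319.90412322],
       [  0.        , 444.48647248, 201.39126143],
       [  0.        ,   0.        ,   1.        ]]), 'R': array([[ 0.94429369, -0.32893175,  0.01064585],
       [-0.19544628, -0.58652376, -0.78599658],
       [ 0.26478328,  0.74013092, -0.61813918]]), 't': array([-555.44351587,  198.44150593,  916.76458998])}
```

View pics/scene0.png

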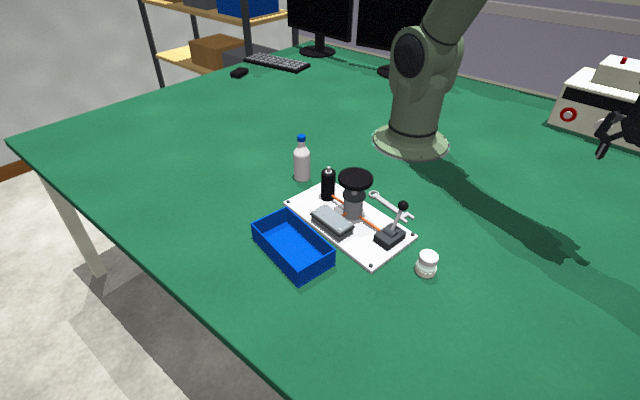

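View pics/side0.png

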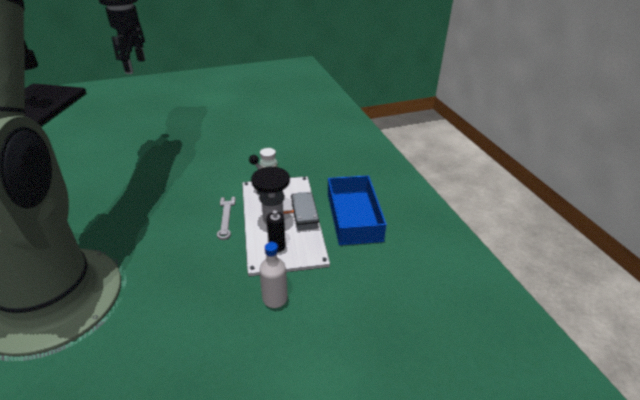

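```bash
python3 - <<'E'
import cv2,numpy as np
a=cv2.imread('pics/scene0.png')[125:285,245:445];b=cv2.imread('pics/side0.png')[140:315,210:390]
cv2.imwrite('pics/sc_c.png',cv2.resize(a,(750,600),interpolation=cv2.INTER_CUBIC))
cv2.imwrite('pics/si_c.png',cv2.resize(b,(617,600),interpolation=cv2.INTER_CUBIC))
E
```

```text
(no output)
```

View pics/sc_c.png

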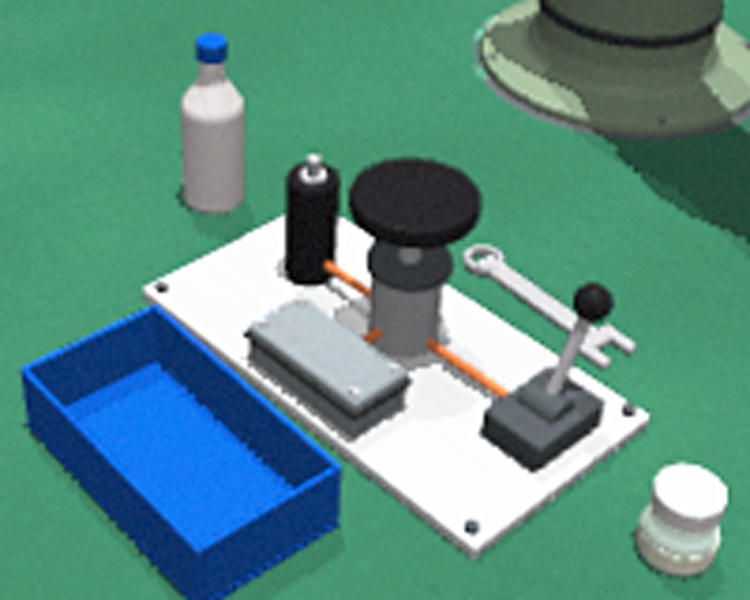

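View pics/si_c.png

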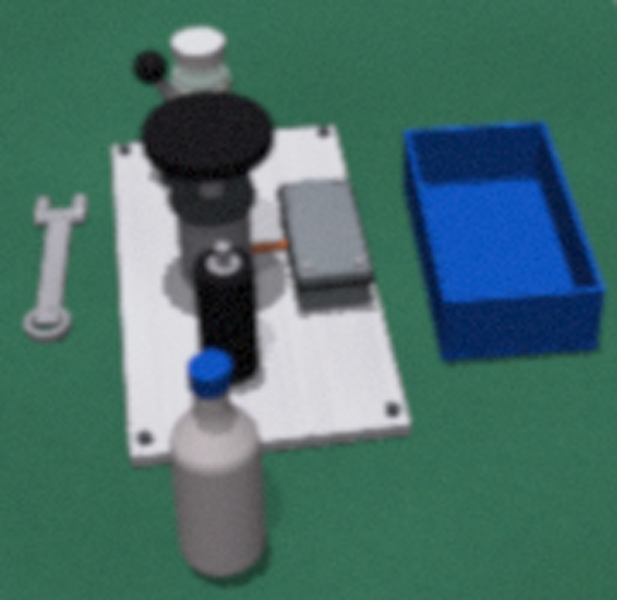

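```bash
cat >h.py <<'E'
import numpy as np
from rig import optics
P={n:optics.camera_params(n) for n in('scene','side')}
def proj(n,X):
    p=P[n];c=p['R']@np.array(X,float)+p['t'];c=p['K']@c;return c[:2]/c[2]
def ground(n,uv,z=0):
    p=P[n];d=p['R'].T@np.linalg.inv(p['K'])@[*uv,1];C=-p['R'].T@p['t'];return C+d*(z-C[2])/d[2]
def sc(u,v):return (245+(u+.5)/3.75-.5,125+(v+.5)/3.75-.5)
def si(u,v):return (210+(u+.5)/3.428-.5,140+(v+.5)/3.428-.5)
def w(s,X):c,q=np.cos(s[2]),np.sin(s[2]);return [s[0]+c*X[0]-q*X[1],s[1]+q*X[0]+c*X[1],X[2]]
E
python3 - <<'E'
from h import *
from scipy.optimize import least_squares
O=[('scene',sc(415,198),(0,0,140)),('scene',sc(593,301),(-38.4,130,104)),('scene',sc(313,177),(0,-100,102)),
('scene',sc(648,413),(-70,170,12)),('scene',sc(475,550),(110,170,12)),('scene',sc(146,290),(110,-170,12)),
('side',si(207,133),(0,0,140)),('side',si(150,67),(-38.4,130,104)),('side',si(223,264),(0,-100,102)),
('side',si(112,147),(-70,170,12)),('side',si(334,126),(110,170,12)),('side',si(408,427),(110,-170,12)),('side',si(131,458),(-70,-170,12))]
g=ground('scene',sc(400,350),12)
f=lambda s:np.concatenate([proj(n,w(s,X))-uv for n,uv,X in O])
r=min((least_squares(f,[g[0],g[1],y],loss='soft_l1') for y in(0,1.5,3,-1.5)),key=lambda r:r.cost)
print(r.x,r.cost);print(f(r.x).reshape(-1,2).round(1))
for k,X in dict(pump=(0,0,140),ball=(-38.4,130,104),ballend=(38.4,130,104),tower=(0,-100,102)).items():print(k,np.round(w(r.x,X),1))
print('bottle',ground('scene',sc(214,195)),ground('side',si(222,555)),'jar',ground('scene',sc(680,555)))
E
```

```text
[494.26844767  81.82036604 -37.86738224] 6.2380438930894035
[[-0.  -1.6]
 [ 0.8  0.5]
 [ 0.1 -0.4]
 [ 0.8  0.7]
 [-0.3 -0.3]
 [-1.1 -0.9]
 [ 0.2 -1.5]
 [-1.4  1.7]
 [ 0.2  0.7]
 [ 0.2 -0.3]
 [ 0.3  0.1]
 [ 0.8 -0.5]
 [-0.3 -0.1]]
pump [494.3  81.8 140. ]
ball [478.2 216.4 104. ]
ballend [553.9 203.6 104. ]
tower [477.5 -16.8 102. ]
bottle [ 434.08578682 -153.87454851    0.        ] [ 434.06935117 -157.79869927    0.        ] jar [5.43532456e+02 3.28899541e+02 1.13686838e-13]
```

Request:
drive_tool(
  steps=[
    [0, 20, -36, -5, 0, 0, 2],
    [0, 60, -106, -10, 0, 0, 5],
    [0, 82, -147, -20, 0, 0, 8],
    [0, 104, -187, -30, 0, 0, 12],
    [0, 126, -227, -40, 0, 0, 12],
    [0, 148, -266, -48, 0, 0, 12],
    [0, 170, -306, -48, 0, 0, 12],
    [0, 190, -340, -48, 0, 0, 12],
    [0, 198, -355, -48, 0, 0, 12],
    [0, 198, -355, -48, 0, 0, 12],
  ],
)

```text
time_s: 1.1
ee_pos: [433.3, 221.5, 200.2]
tcp_rot: [-3.141, 0.0, 2.962]
wrist_force: [0.0, 0.4, 0.5]
opening: 0.1
grasp_force: 0.0
```

Request:
drive_tool(
  steps=[
    [0, 0, 2, -20, 0, 0, 0],
    [0, 0, 2, -50, 0, 0, 0],
    [0, 0, 2, -75, 0, 0, 0],
    [0, 0, 2, -92, 0, 0, 0],
    [0, 0, 2, -92, 0, 0, 0],
    [0, 0, 2, -92, 0, 0, 0],
  ],
)

```text
time_s: 1.7
ee_pos: [431.8, 227.1, 108.6]
tcp_rot: [-3.141, -0.0, 2.968]
wrist_force: [-0.3, 1.1, 0.5]
opening: 0.3
grasp_force: 0.0
```

```bash
python3 - <<'E'
from rig import readout, optics
import cv2,numpy as np
print(readout.get_obs()['ee_pos'])
a=optics.get_image('scene')[125:285,345:465,::-1];b=optics.get_image('side')[100:260,190:310,::-1]
cv2.imwrite('pics/c1.png',cv2.resize(np.hstack([a,b]),(800,533),interpolation=cv2.INTER_CUBIC))
E
```

```text
[431.76497624 227.11623174 108.56258517]
```

View pics/c1.png

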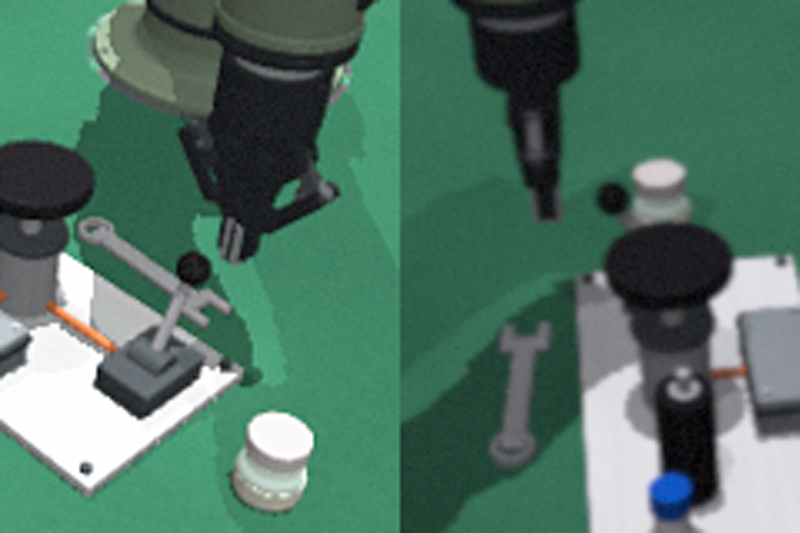

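Request:
drive_tool(
  steps=[
    [0, 10, -4, 0, 0, 0, 0],
    [0, 20, -5, 0, 0, 0, 0],
    [0, 32, -7, 0, 0, 0, 0],
    [0, 44, -9, 0, 0, 0, 0],
    [0, 56, -11, 0, 0, 0, 0],
    [0, 68, -14, 0, 0, 0, 0],
    [0, 80, -16, 0, 0, 0, 0],
    [0, 88, -17, 0, 0, 0, 0],
    [0, 93, -18, 0, 0, 0, 0],
    [0, 93, -18, 0, 0, 0, 0],
  ],
)

```text
time_s: 2.8
ee_pos: [525.5, 208.3, 108.2]
tcp_rot: [-3.142, 0.0, 2.967]
wrist_force: [-0.2, -0.1, 0.3]
opening: -0.2
grasp_force: 0.0
```

Request:
drive_tool(
  steps=[
    [0, 2, 0, 0, 0, 0, 0],
    [0, 4, -1, 0, 0, 0, 0],
    [0, 6, -1, 0, 0, 0, 0],
    [0, 6, -1, 0, 0, 0, 0],
  ],
)

```text
time_s: 3.2
ee_pos: [529.1, 207.9, 108.0]
tcp_rot: [-3.14, -0.004, 2.968]
wrist_force: [-13.2, 1.2, 7.0]
opening: 0.1
grasp_force: 6.6
```

```bash
python3 - <<'E'
from rig import readout, optics
import cv2,numpy as np
a=optics.get_image('scene')[125:285,345:465,::-1];b=optics.get_image('side')[100:260,190:310,::-1]
cv2.imwrite('pics/c2.png',cv2.resize(np.hstack([a,b]),(800,533),interpolation=cv2.INTER_CUBIC))
from h import *
for n,o in(('scene',(345,125)),('side',(190,100))):print((proj(n,(553.9,203.6,104))-o)*3.333)
E
```

```text
[126.22861324 313.23588247]
[306.3664072  194.95264652]
```

View pics/c2.png

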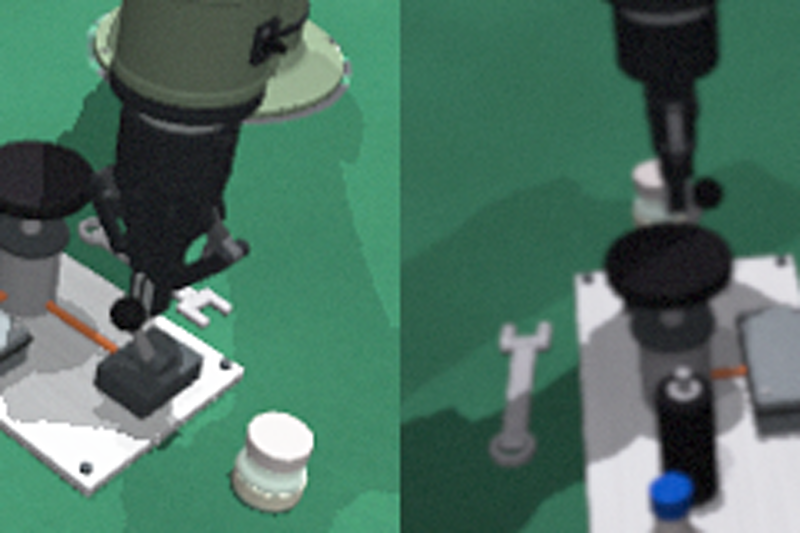

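Ball at (127,313) and (706,193) matches the predicted end-stop position, with 13 N of contact: the lever is over. I'll back off, lift and go above the plunger.

Request:
drive_tool(
  steps=[
    [0, -10, 2, 0, 0, 0, 0],
    [0, -25, 4, 5, 0, 0, 0],
    [0, -30, 4, 30, 0, 0, 0],
    [0, -36, 0, 65, 0, 0, 0],
    [0, -37, -30, 75, 0, 0, 0],
    [0, -37, -65, 75, 0, 0, 0],
    [0, -37, -100, 75, 0, 0, 0],
    [0, -37, -120, 75, 0, 0, 0],
    [0, -37, -125, 75, 0, 0, 0],
    [0, -37, -125, 75, 0, 0, 0],
  ],
)

```text
time_s: 4.3
ee_pos: [494.0, 82.3, 183.5]
tcp_rot: [3.141, 0.0, 2.966]
wrist_force: [-0.2, 1.0, 0.1]
opening: -0.1
grasp_force: 0.0
```

Request:
drive_tool(
  steps=[
    [0, 0, 0, -15, 0, 0, 0],
    [0, 0, 0, -25, 0, 0, 0],
    [0, 0, 0, -32, 0, 0, 0],
    [0, 0, 0, -39, 0, 0, 0],
    [0, 0, 0, -46, 0, 0, 0],
    [0, 0, 0, -52, 0, 0, 0],
    [0, 0, 0, -55, 0, 0, 0],
    [0, 0, 0, -57, 0, 0, 0],
    [0, 0, 0, -57, 0, 0, 0],
    [0, 0, 0, -57, 0, 0, 0],
  ],
)

```text
time_s: 5.3
ee_pos: [494.0, 83.7, 126.9]
tcp_rot: [3.141, -0.0, 2.968]
wrist_force: [-7.4, 3.9, 22.5]
opening: 0.2
grasp_force: 11.1
```

Request:
drive_tool(
  steps=[
    [0, 0, 0, 12, 0, 0, 0],
    [0, 0, 0, 28, 0, 0, 0],
    [0, 0, 0, 40, 0, 0, 0],
    [0, 0, 0, 40, 0, 0, 0],
    [0, 0, 0, 38, 0, 0, 0],
    [0, 0, 0, 26, 0, 0, 0],
    [0, 0, 0, 14, 0, 0, 0],
    [0, 0, 0, 4, 0, 0, 0],
    [0, 0, 0, 0, 0, 0, 0],
    [0, 0, 0, 0, 0, 0, 0],
  ],
)

```text
time_s: 6.3
ee_pos: [494.5, 82.7, 126.7]
tcp_rot: [3.141, 0.001, 2.967]
wrist_force: [-8.0, -0.7, 43.2]
opening: -0.0
grasp_force: 21.7
```

Request:
drive_tool(
  steps=[
    [0, 0, 0, 12, 0, 0, 0],
    [0, 0, 0, 28, 0, 0, 0],
    [0, 0, 0, 40, 0, 0, 0],
    [0, 0, 0, 40, 0, 0, 0],
    [0, 0, 0, 38, 0, 0, 0],
    [0, 0, 0, 26, 0, 0, 0],
    [0, 0, 0, 14, 0, 0, 0],
    [0, 0, 0, 4, 0, 0, 0],
    [0, 0, 0, 0, 0, 0, 0],
    [0, 0, 0, 0, 0, 0, 0],
  ],
)

```text
time_s: 7.3
ee_pos: [494.4, 82.6, 126.7]
tcp_rot: [3.141, 0.001, 2.967]
wrist_force: [-9.6, -1.7, 45.6]
opening: 0.2
grasp_force: 22.5
```

Request:
drive_tool(
  steps=[
    [0, 0, 0, 12, 0, 0, 0],
    [0, 0, 0, 28, 0, 0, 0],
    [0, 0, 0, 40, 0, 0, 0],
    [0, 0, 0, 40, 0, 0, 0],
    [0, 0, 0, 38, 0, 0, 0],
    [0, 0, 0, 26, 0, 0, 0],
    [0, 0, 0, 14, 0, 0, 0],
    [0, 0, 0, 4, 0, 0, 0],
    [0, 0, 0, 0, 0, 0, 0],
    [0, 0, 0, 0, 0, 0, 0],
  ],
)

```text
time_s: 8.3
ee_pos: [494.3, 82.6, 126.7]
tcp_rot: [3.141, 0.0, 2.967]
wrist_force: [-9.0, -0.9, 44.0]
opening: 0.1
grasp_force: 21.8
```

Request:
drive_tool(
  steps=[
    [0, 0, 0, 12, 0, 0, 0],
    [0, 0, 0, 28, 0, 0, 0],
    [0, 0, 0, 40, 0, 0, 0],
    [0, 0, 0, 40, 0, 0, 0],
    [0, 0, 0, 38, 0, 0, 0],
    [0, 0, 0, 26, 0, 0, 0],
    [0, 0, 0, 14, 0, 0, 0],
    [0, 0, 0, 4, 0, 0, 0],
    [0, 0, 0, 0, 0, 0, 0],
    [0, 0, 0, 0, 0, 0, 0],
  ],
)

```text
time_s: 9.3
ee_pos: [494.3, 82.6, 126.7]
tcp_rot: [3.141, 0.0, 2.967]
wrist_force: [-8.7, -1.3, 43.0]
opening: 0.2
grasp_force: 21.2
```

Request:
drive_tool(
  steps=[
    [0, 0, 0, 12, 0, 0, 0],
    [0, 0, 0, 30, 0, 0, 0],
    [0, 0, 0, 60, 0, 0, 0],
    [0, 0, 0, 90, 0, 0, 0],
    [0, 0, 0, 120, 0, 0, 0],
    [0, 0, 0, 140, 0, 0, 0],
    [0, 0, 0, 140, 0, 0, 0],
    [0, 0, 0, 140, 0, 0, 0],
  ],
)

```text
time_s: 10.1
ee_pos: [493.7, 82.4, 265.0]
tcp_rot: [-3.141, -0.001, 2.967]
wrist_force: [-0.1, 0.2, -0.5]
opening: -0.0
grasp_force: 0.0
```

```bash
python3 - <<'E'
from rig import readout, optics
import cv2,numpy as np
a=optics.get_image('scene')[125:285,245:445,::-1];b=optics.get_image('side')[140:300,210:390,::-1]
cv2.imwrite('pics/c3.png',cv2.resize(np.hstack([a,b]),(798,336),interpolation=cv2.INTER_CUBIC))
from h import *
s=[494.27,81.82,-.1683]
for z in(105,142):print(z,(proj('scene',w(s,(0,-100,z)))-(245,125))*2.1,(proj('side',w(s,(0,-100,z)))-(210,140))*2.1+[420,0])
E
```

```text
105 [174.76418405  95.57205792] [556.19725208 160.24876628]
142 [175.55136908  71.52551112] [554.29275885 132.22262236]
```

View pics/c3.png

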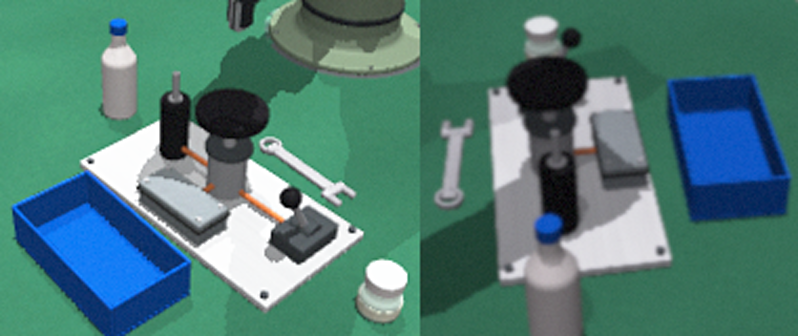

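The pin top is at about (176,72) in the scene view and (555,132) in the side view, as predicted for fully out. The plunger is up, the lever is over and the bystanders have not moved.

```bash
python3 -c "
from rig import sign_off
print(sign_off())"
```

```text
the job is handed in; nothing more can be done
None
```

I handed the job in at about 10 s of the 42 s allowed: vent lever at its far stop, five full plunger strokes, pin fully out, plunger back up, and pin and bystanders left alone as far as the final pictures show (no verdict came back at sign-off).

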